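# Set the lamp level, shut the guard and secure it

### The job

On the cream lamp controller, roll the black thumbwheel until the green level lamp of its light bar stands level with the orange set-point lamp. Then ease the clear yellow-edged guard down shut over the wheel without slamming it, and turn the red turnbutton square across the guard's foot, so that the setting cannot be knocked during the recording. Leave the other things on the bench where they stand.

Things in the scene. Friction and masses are not known exactly. Their poses are not given: they have to be found in the camera images.
- console: Lamp controller, a cream desk console fixed to the bench, 230 x 360 mm and 76 mm high to its level grey top panel (plus a sloping front that reaches 30 mm nearer the robot). Origin: centre of its underside on the bench; x points away from the operator side (roughly away from the robot), y to the operator's left, z up. All offsets below are in this frame.
- wheel_top (a point): Highest point of the black rubber thumbwheel (fixed to the console, does not turn), 14 mm above the panel, at (-35, 15, 90) mm. The wheel has radius 40 mm, is 20 mm wide and turns about a level axis along the console's y; 14 mm of it stands out of a panel slot 70 mm long (along x) and 26 mm wide.
- wheel (a joint): Thumbwheel angle in rad, 0 (lowest level, where it starts) to 4, with end stops. It grows as the wheel's top is rolled away from the operator (console +x) and moves the green lamp 30 mm per rad towards the operator's right. It turns against a friction of about 1.3 N at the rim and stays where it is left.
- level_lamp (a point): Green lit segment, 8 mm long, in the light bar's row nearer the operator: it shows the present level and runs along console y, at y = 60 mm - 30 mm x wheel angle (console x = 55, z = 80 mm). The light bar is a black window on the panel, beyond the wheel, 168 mm long along y and 3 mm proud; the lamps only light up in it and cannot be touched.
- setpoint_lamp (a point): Orange lit segment, 8 mm long, in the light bar's farther row (console x = 77, z = 80 mm): the level called for. It stays fixed during the job; its place along y differs from job to job. Its axes are the console's.
- guard_hinge (a point): Middle of the guard's hinge axis on the console, to the left of the wheel at (-35, 75, 100) mm, 24 mm above the panel; the axis runs along console x, between two lugs (each 16 x 12 mm, 26 mm high, 38 mm either side along x).
- guard (a joint): Guard angle in rad: 0 is shut (plate level over the wheel); it grows as the guard swings up and over to the operator's left, up to 2.1. The stiff hinge (0.12 N m) holds the guard at any angle; it weighs 100 g. The guard is a bent clear sheet 4 mm thick with yellow edges, 110 mm wide along x. Shut, its plate's top is 26 mm above the panel.
- guard_edge (a point): Middle of the outer (free) edge of the guard's plate, 105 mm from the hinge axis, halfway through its thickness; moves with the guard. Beyond it the sheet bends: a skirt 21 mm down (when shut), then a flat foot that goes on to 130 mm from the axis, its top 5 mm above the panel when shut.
- turnbutton_pivot (a point): Pivot of the red turnbutton, on the console at (-35, -74, 93) mm (half-way up the wings). The turnbutton is a bar 76 mm long (38 mm to each side of the pivot), 14 mm wide and 16 mm thick, its underside 9 mm and its top 25 mm above the panel. It lies to the right of the guard's foot, whose edge comes to console y = -55 mm when shut.
- turnbutton (a joint): Turnbutton angle in rad: 0 = lying along console x, clear of the guard; it grows clockwise seen from above (its near end swings to the operator's left, over the guard's foot, and its far end to the right) to a stop at 1.6; at 1.57 it lies square across the guard's foot. Stiff (0.05 N m), stays where it is left.
- turnbutton_near_end (a point): End of the turnbutton that is nearest the operator when clear, 38 mm from the pivot, half-way up; moves with it.
- yellow_pot_mid (a point): Bystander: yellow screw-cap pot, 48 mm across, 55 mm high, standing on the console's panel at its far right corner; this point is half-way up.
- wash_bottle_mid (a point): Bystander: white bottle, 64 mm across, 160 mm high; half-way up.
- dish_mid (a point): Bystander: shallow glass dish, 90 mm across, 18 mm high; half-way up.
- tip_box_mid (a point): Bystander: blue box with a clear lid, 122 x 87 mm, 80 mm high; half-way up.
- driver_grip (a point): Bystander: screwdriver with a red handle, 180 mm long, lying on the bench; middle of the handle.
- electrode_case_mid (a point): Bystander: flat black case with a clear lid, 150 x 75 mm, 34 mm high; half-way up.
- weight_mid (a point): Bystander: brass weight, 60 mm across, 50 mm high; half-way up.

How it is judged:
On the way, in this order (a step that is already met when the one before it is completed fails the run):
1. the green level lamp stands level with the orange set-point lamp (within 4 mm along the bar) (y of level_lamp in the frame of setpoint_lamp between -0.004 and 0.004 m), for 0.3 s.
2. the guard is shut (value of joint guard below 0.06 rad), for 0.2 s.
3. the turnbutton lies across the guard's foot (value of joint turnbutton above 1.35 rad), for 0.2 s.
At the end, for the whole second after the job is handed in: The green lamp is within 4 mm of the orange lamp along the light bar, the guard is shut (within 0.06 rad) and the turnbutton lies across the guard's foot (joint above 1.35 rad) (all of step 1 and value of joint guard below 0.06 rad and value of joint turnbutton above 1.35 rad); the robot touches nothing.
It fails at once if the guard is slammed (closes faster than 3 rad/s) (velocity of joint guard below -3 rad/s).
It fails at once if a bystander is shifted or knocked over (30 mm) (distance of any of yellow_pot_mid, wash_bottle_mid, dish_mid, tip_box_mid, driver_grip, electrode_case_mid, weight_mid from where it was at the start of the episode above 0.03 m).
It also fails if it takes over 72 s, if anything falls off the work surface, if the arm or the gripper's body presses on something with over 40 N, if the wrist force passes 120 N, or if a joint passes its speed limit or range.

### The arm

A 7-joint arm with a two-finger parallel gripper is mounted at the origin on the work surface. World frame = base frame: x ahead of the robot, y to its left, z up, the work surface at z = 0. Lengths are in m, angles in rad, forces in N, time in s.
With the tool pointing down it reaches from about 0.4 to 0.85 m from the base axis. Payload 10.4 kg.
Tool frame: the origin (TCP) lies between the finger pads; the fingertips stand tcp_to_tips ahead of it and the grasp point (between the pads) lies 8 mm behind it (tcp_to_tips is the distance from the TCP to the fingertips, in m); z points along the fingers, y is the line along which they close (so a half turn about z gives the same grasp; the last joint's range is limited). The gripper opens to 85 mm and grips with 20 to 120 N. Pads are 22 mm wide; open, the fingers measure 114 mm over their backs; the gripper's body (76 mm by 85 mm) begins 54 mm behind the grasp point. The pads swing forward as they close: fully open they stand 13 mm farther back than shut.
Start: joints at [-1.32, 0.332, -0.065, 1.46, 0.022, 1.35, -0.088], TCP at [0.169, 0.602, 0.242] pointing down, gripper open.
Joint ranges: [-2.6, 2.6], [-0.5, 2.12], [-1.47, 1.34], [0.16, 2.42], [-1.27, 4.41], [0.06, 2.06], [-2.6, 2.6]. Speed limits (rad/s): [2.22, 2.22, 2.79, 2.79, 3.14, 3.14, 3.14].

### API

Orientations are given as a unit quaternion [x, y, z, w].
In Python, from workcell import * gives the robot as it stands.
- The arm moves only by the tool apply_moves, never from a script. Its argument "rows" is a list of rows, each an object of numbers: "x", "y", "z": the shift along the tool's x, y, z in mm; "ax", "ay", "az": the turn, a rotation vector about the tool's x, y, z in degrees; "gripper": the closure, from 0 (fully open) to 1 (shut). A call has 1 to 5 rows; each row shifts and turns the commanded pose from where the row before left it, along the tool's axes as they then stand; what a row does not reach is not made up. A row lasts 1/12 s, in which the tool goes at most 41.7 mm and 7.16 degrees, less where a joint would pass 70% of its speed; a pose out of reach is approached as far as the arm can. A call with a gripper value outside its range is refused whole. The fingers move at their own pace and stop on an object; "newtons" is the grip in N (left out, the last holds). Time passes only in rows, so rows that do not move let the fingers close. It gives the time, the measured TCP pose, the force, the opening and the grip force at its end, in the units of the state.
- get_obs(): the state, without advancing time (a new reading comes with each control period).
- camera(name): name is "side" or "top"; returns a dict with "color" (400x640x3 uint8, red, green, blue), "fov_y" (degrees; the focal length in pixels is half the picture's height over the tangent of half this angle, whatever the lens; pixels are square), "cx", "cy" (the principal point, pixels), "k1" (the pictures are not rectified: a ray, as slopes to the right and down, at radius r is drawn at 1 + k1 r^2 times it, then the intrinsics apply), "rvec" (rotation vector, rad) and "tvec" (3), from world to camera coordinates, as OpenCV has them. Camera axes: x right, y down, z forward; pixel columns grow to the right and rows downward; lengths in m; the calibration is good to about 2 mm. A picture is of the moment at which its call begins. There is no depth.
- hand_in(): hands the job in; it is judged then, once.
The state is a dict: "clock": time; "joint_pos": joint angles; "joint_velocities": joint speeds; "tau": joint torques, N m; "position": TCP position; "ee_rot": TCP orientation; "ft_force": force on the tool from outside, world axes, zero at the start; "torque": the same for the moment, N m; "grip_width": opening from 0.0 (shut) to 1.0 (fully open); "grasp_force": force on a finger pad.
Only numpy, scipy, OpenCV 4.12 (cv2) and the standard library are available. Lean on these libraries where they do the work, as an engineer would, in place of code of your own. Each camera call takes 0.05 s, during which the arm holds its last target. There are 200 camera calls.

## Working session

There is one attempt and no reset: what is moved stays moved. The work goes in short steps, Python scripts to look and compute and a tool call to move; the robot and the scene stay as the last step left them, time stands still between calls to the robot, and variables do not carry over. Pictures are saved under pics/ and viewed, at most 10 in all, crops included, and the job is handed in when it is done.

Besides the shell and the picture viewer there is one more tool, called after "Call:" as name([rows], argument=value, ...), one row to a line, values as JSON. apply_moves: Moves the arm, as the interface text tells. Its arguments: {"type":"object","properties":{"rows":{"type":"array","items":{"type":"object","properties":{"x":{"type":"number"},"y":{"type":"number"},"z":{"type":"number"},"ax":{"type":"number"},"ay":{"type":"number"},"az":{"type":"number"},"gripper":{"type":"number"}}}},"newtons":{"type":"number"}},"required":["rows"]}

```bash
mkdir -p pics; cat > h.py <<'E'
from workcell import *
import numpy as np, cv2
from scipy.spatial.transform import Rotation as R
def cam(n):
    c=camera(n); f=200/np.tan(np.radians(c['fov_y'])/2)
    c['f']=f; c['Rm']=R.from_rotvec(c['rvec']).as_matrix(); c['t']=np.array(c['tvec']); return c
def ray(c,u,v):
    d=np.array([(u-c['cx'])/c['f'],(v-c['cy'])/c['f']]); s=d.copy()
    for _ in range(20): s=d/(1+c['k1']*(s@s))
    return -c['Rm'].T@c['t'], c['Rm'].T@np.array([*s,1])
def onz(c,u,v,z):
    o,d=ray(c,u,v); return o+d*(z-o[2])/d[2]
def proj(c,p):
    q=c['Rm']@np.array(p)+c['t']; s=q[:2]/q[2]; s=s*(1+c['k1']*(s@s)); return s*c['f']+[c['cx'],c['cy']]
def save(c,n): cv2.imwrite('pics/'+n+'.png',c['color'][:,:,::-1])
E
python3 - <<'E'
from h import *
for n in('top','side'):
    c=cam(n); save(c,n+'1'); print(n,c['fov_y'],c['cx'],c['cy'],c['k1'],-c['Rm'].T@c['t'])
o=get_obs(); print(o['clock'],o['position'],o['ee_rot'],o['grip_width'],o['ft_force'], [k for k in dir() if 'tcp' in k])
try: print(tcp_to_tips)
except Exception as e: print(e)
E
```

```text
top 42.67257804801869 321.9002011297049 198.68982225740476 -0.03369516139226378 [ 0.31388836 -0.00725672  1.53406474]
side 49.99231782055721 317.16331768481837 194.59582873258714 -0.016232470726508547 [-0.07271468 -0.79736325  0.64414731]
0.1 [0.16890082 0.60142083 0.24160721] [ 1.36459607e-01  9.90645447e-01 -6.07811887e-04 -7.27670017e-05] 1.000306641724504 [ 1.43462121 -0.4741446  -0.09915049] ['tcp_to_tips']
0.011
```

View pics/top1.png

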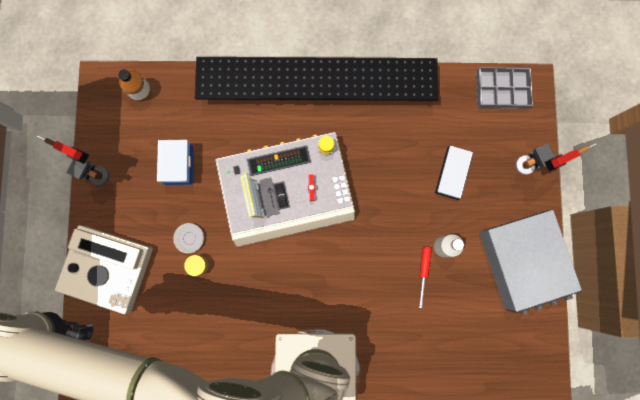

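View pics/side1.png

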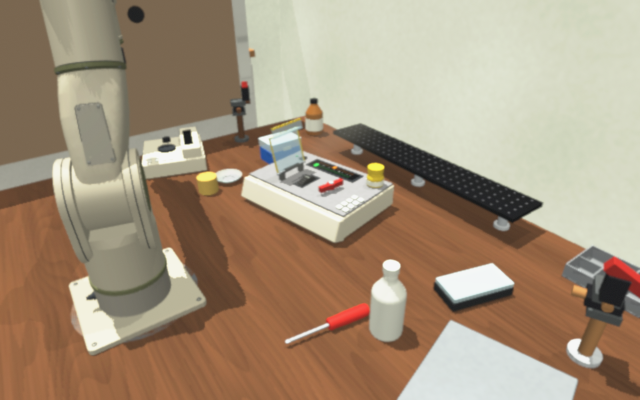

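```bash
python3 - <<'E'
from h import *
c=cam('top'); im=c['color']; x0,y0,x1,y1=205,120,365,250
hsv=cv2.cvtColor(im,cv2.COLOR_RGB2HSV)
def blobs(lo,hi,name):
    m=cv2.inRange(hsv,lo,hi); m[:y0]=0;m[y1:]=0;m[:,:x0]=0;m[:,x1:]=0
    n,l,s,ce=cv2.connectedComponentsWithStats(m)
    for i in range(1,n):
        if s[i,4]>=4: print(name,s[i],ce[i].round(1))
blobs((45,120,100),(85,255,255),'green')
blobs((8,150,150),(22,255,255),'orange')
for lo,hi in (((0,170,90),(5,255,255)),((174,150,90),(180,255,255))): blobs(lo,hi,'red')
g,p=onz(c,259.5,168.5,.08),onz(c,312,187.5,.101); print(g,p)
cv2.imwrite('pics/crop1.png',cv2.resize(im[y0:y1,x0:x1,::-1],None,fx=5,fy=5,interpolation=cv2.INTER_CUBIC)[:600])
s=cam('side')
cv2.imwrite('pics/crop2.png',cv2.resize(s['color'][110:245,230:400,::-1],None,fx=4.4,fy=4.4,interpolation=cv2.INTER_CUBIC)[:600])
E
```

```text
green [257 166   5   6  27] [258.9 168.4]
orange [312 134   5   2   5] [314.  134.4]
orange [296 138   5   2   5] [298.  138.2]
orange [280 141   4   2   5] [281.4 141.6]
orange [263 145   5   2   6] [264.8 145.3]
orange [246 149   6   2   7] [248.3 149.3]
orange [274 154   4   6  18] [275.6 156.8]
red [309 175   5  10  33] [311.1 179.3]
red [310 189   5  12  43] [311.6 194.6]
[0.58888859 0.16291543 0.08      ] [0.5309987  0.01086173 0.101     ]
```

View pics/crop1.png

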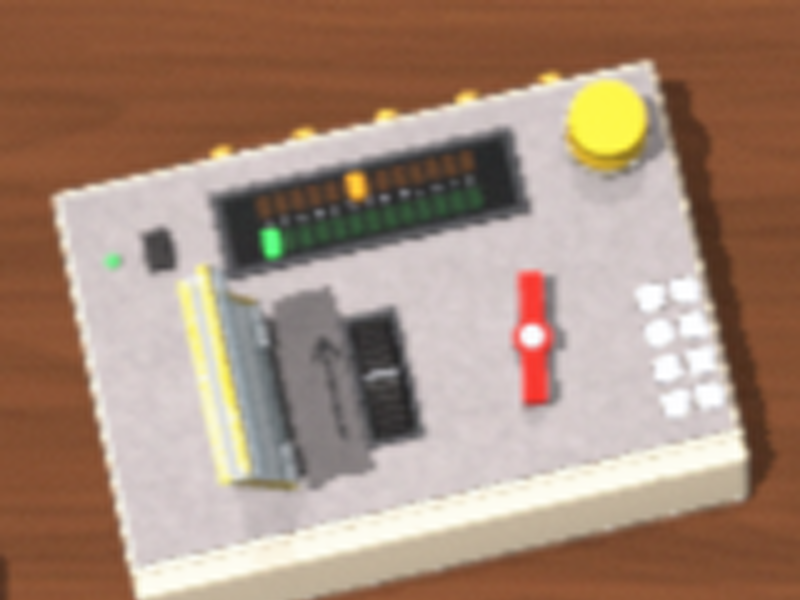

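View pics/crop2.png

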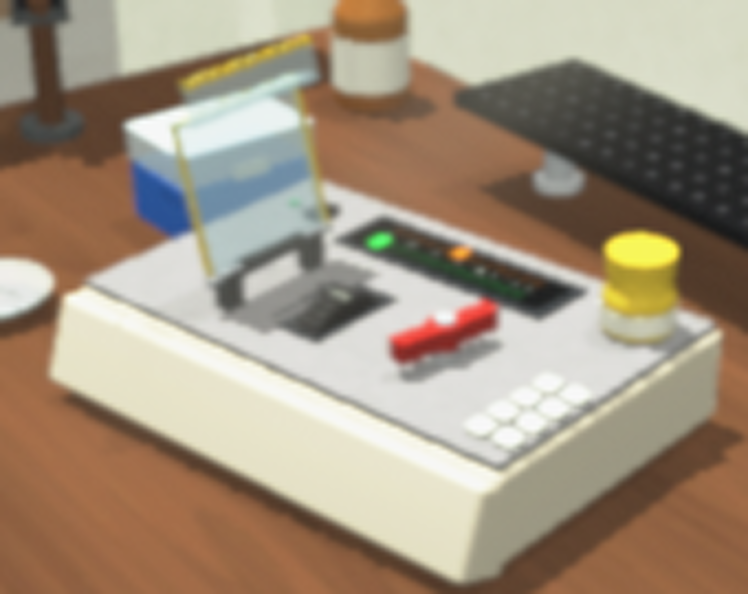

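```bash
python3 - <<'E'
from h import *
from scipy.optimize import least_squares
c=cam('top')
k=lambda a,b:((a+.5)/5-.5+205,(b+.5)/5-.5+120)
pts=[((258.9,168.4),(55,60,80)),(k(532,336),(-35,-74,101)),(k(55,195),(115,180,76)),(k(653,62),(115,-180,76)),(k(135,572),(-115,180,76)),(k(745,435),(-115,-180,76))]
w=np.array([onz(c,*p,q[2]/1e3) for p,q in pts]); m=np.array([q for _,q in pts])/1e3
T=lambda v,m:(np.c_[m[:,0]*np.cos(v[2])-m[:,1]*np.sin(v[2])+v[0],m[:,0]*np.sin(v[2])+m[:,1]*np.cos(v[2])+v[1]])
f=least_squares(lambda v:(T(v,m)-w[:,:2]).ravel(),[.56,.08,.2]); v=f.x
print(v,np.degrees(v[2]),(1e3*f.fun.reshape(-1,2)).round(1))
o=onz(c,275.6,156.8,.08)[:2]-v[:2]; g=w[0][:2]-v[:2]
ax=np.array([-np.sin(v[2]),np.cos(v[2])]); print('orange y',o@ax,'green y',g@ax)
for n,p in dict(wheel=(-35,15,90),hinge=(-35,75,100),piv=(-35,-74,93)).items(): print(n,T(v,np.array([p])/1e3))
np.save('v.npy',v)
s=cam('side')
# guard edge in side crop: top of plate middle (240,100)
z=get_obs(); print(R.from_quat(z['ee_rot']).as_matrix().round(3))
E
```

```text
[0.54947127 0.09232063 0.23054046] 13.208995118990346 [[ 0.1 -1.4]
 [-0.7 -1.4]
 [ 2.   2.5]
 [ 3.4 -1. ]
 [-3.5  2.1]
 [-1.3 -0.8]]
orange y 0.007119942883312614 green y 0.06134583537190285
wheel [[0.5119697  0.09892614]]
hinge [[0.49825948 0.15733873]]
piv [[0.53230654 0.01228081]]
[[-0.963  0.27  -0.   ]
 [ 0.27   0.963 -0.   ]
 [ 0.    -0.    -1.   ]]
```

```bash
cat >> h.py <<'E'
v=np.load('v.npy'); C=np.array([[np.cos(v[2]),-np.sin(v[2]),0],[np.sin(v[2]),np.cos(v[2]),0],[0,0,1]]); O=np.array([v[0],v[1],0])
tocon=lambda p:C.T@(np.asarray(p)-O)
def st():
    o=get_obs(); M=R.from_quat(o['ee_rot']).as_matrix(); tip=np.array(o['position'])+M[:,2]*tcp_to_tips
    print('t',round(o['clock'],2),'tip con mm',(1e3*tocon(tip)).round(1),'F con',(C.T@np.array(o['ft_force'])).round(1),'yaw tooly-con deg',np.degrees(np.arctan2((C.T@M[:,1])[1],(C.T@M[:,1])[0])).round(1),'tilt',M[2,2].round(4)); return M,tip
def need(con):
    M,tip=st(); print('tool shift mm',(1e3*M.T@(C@np.array(con)/1e3+O-tip)).round(1))
E
python3 - <<'E'
from h import *
c=cam('top')
for a,b in((202,382),(225,374)):
    o,d=ray(c,a/5+204.6,b/5+119.6); o,d=tocon(o),C.T@d
    for L in(105,130):
        # intersect plane x=-35
        pass
    p=o+d*(-.035-o[0])/d[0]; print(1e3*p, 'r',1e3*np.hypot(p[1]-.075,p[2]-.1),'ang',np.arctan2(p[2]-.1,.075-p[1]))
st()
E
```

```text
[-35.         103.14186037 205.62477942] r 109.30946130863674 ang 1.8311799646079654
[-35.          89.64996346 214.36801198] r 115.30248737067606 ang 1.6981974756738702
t 0.35 tip con mm [-254.   582.8  231.1] F con [ 0.1 -0.2  0.4] yaw tooly-con deg 61.1 tilt -1.0
```

Call:
apply_moves([
  {"z": -40, "az": 7, "gripper": 1},
  {"z": -40, "az": 7},
  {"z": -30, "az": 7},
  {"az": 7},
  {"az": 7},
], newtons=20)

```text
invalid input at $.rows[0]: expected keys x, y, z, ax, ay, az, gripper
```

Call:
apply_moves([
  {"az": 7},
  {"az": 7},
  {"az": 7},
  {"az": 5},
  {},
])

```text
invalid input at $.rows[0]: expected keys x, y, z, ax, ay, az, gripper
```

```bash
python3 -c "
from h import *
need([-48,10,250])"
```

```text
t 0.35 tip con mm [-254.   582.8  231.1] F con [ 0.1 -0.2  0.4] yaw tooly-con deg 61.1 tilt -1.0
tool shift mm [-457.2 -401.9  -18.7]
```

Call:
apply_moves([
  {"x": 0, "y": 0, "z": -40, "ax": 0, "ay": 0, "az": 7, "gripper": 1},
  {"x": 0, "y": 0, "z": -40, "ax": 0, "ay": 0, "az": 7, "gripper": 1},
  {"x": 0, "y": 0, "z": -30, "ax": 0, "ay": 0, "az": 7, "gripper": 1},
  {"x": 0, "y": 0, "z": 0, "ax": 0, "ay": 0, "az": 7, "gripper": 1},
  {"x": 0, "y": 0, "z": 0, "ax": 0, "ay": 0, "az": 7, "gripper": 1},
], newtons=20)

```text
clock: 0.77
position: [0.1691, 0.6025, 0.355]
ee_rot: [0.431, 0.902, 0.002, -0.001]
ft_force: [1.1, -0.7, -1.0]
grip_width: 0.299
grasp_force: 0.0
```

Call:
apply_moves([
  {"x": 0, "y": 0, "z": 0, "ax": 0, "ay": 0, "az": 7, "gripper": 1},
  {"x": 0, "y": 0, "z": 0, "ax": 0, "ay": 0, "az": 7, "gripper": 1},
  {"x": 0, "y": 0, "z": 0, "ax": 0, "ay": 0, "az": 7, "gripper": 1},
  {"x": 0, "y": 0, "z": 0, "ax": 0, "ay": 0, "az": 5, "gripper": 1},
  {"x": 0, "y": 0, "z": 0, "ax": 0, "ay": 0, "az": 0, "gripper": 1},
])

```text
clock: 1.18
position: [0.1689, 0.6017, 0.3523]
ee_rot: [0.622, 0.783, 0.0, 0.0]
ft_force: [-0.8, -0.0, -0.5]
grip_width: 0.0
grasp_force: 0.0
```

```bash
python3 -c "
from h import *
need([-48,10,300])"
```

```text
t 1.18 tip con mm [-254.1  582.9  341.3] F con [-0.8  0.1 -0.5] yaw tooly-con deg -0.1 tilt -1.0
tool shift mm [-572.4  207.4   41.3]
```

Call:
apply_moves([
  {"x": -36, "y": 13, "z": 0, "ax": 0, "ay": 0, "az": 0, "gripper": 1},
  {"x": -36, "y": 13, "z": 0, "ax": 0, "ay": 0, "az": 0, "gripper": 1},
  {"x": -36, "y": 13, "z": 0, "ax": 0, "ay": 0, "az": 0, "gripper": 1},
  {"x": -36, "y": 13, "z": 0, "ax": 0, "ay": 0, "az": 0, "gripper": 1},
  {"x": -36, "y": 13, "z": 0, "ax": 0, "ay": 0, "az": 0, "gripper": 1},
])

```text
clock: 1.6
position: [0.2744, 0.4398, 0.3524]
ee_rot: [0.619, 0.785, 0.0, -0.0]
ft_force: [0.9, 0.9, 0.4]
grip_width: 0.003
grasp_force: 0.0
```

Call:
apply_moves([
  {"x": -36, "y": 13, "z": 0, "ax": 0, "ay": 0, "az": 0, "gripper": 1},
  {"x": -36, "y": 13, "z": 0, "ax": 0, "ay": 0, "az": 0, "gripper": 1},
  {"x": -36, "y": 13, "z": 0, "ax": 0, "ay": 0, "az": 0, "gripper": 1},
  {"x": -36, "y": 13, "z": 0, "ax": 0, "ay": 0, "az": 0, "gripper": 1},
  {"x": -36, "y": 13, "z": 0, "ax": 0, "ay": 0, "az": 0, "gripper": 1},
])

```text
clock: 2.02
position: [0.3791, 0.2795, 0.3526]
ee_rot: [0.619, 0.785, 0.0, -0.0]
ft_force: [0.6, -0.1, -0.8]
grip_width: 0.002
grasp_force: 0.0
```

Call:
apply_moves([
  {"x": -36, "y": 13, "z": 0, "ax": 0, "ay": 0, "az": 0, "gripper": 1},
  {"x": -36, "y": 13, "z": 0, "ax": 0, "ay": 0, "az": 0, "gripper": 1},
  {"x": -36, "y": 13, "z": 0, "ax": 0, "ay": 0, "az": 0, "gripper": 1},
  {"x": -36, "y": 13, "z": 0, "ax": 0, "ay": 0, "az": 0, "gripper": 1},
  {"x": -36, "y": 13, "z": 0, "ax": 0, "ay": 0, "az": 0, "gripper": 1},
])

```text
clock: 2.43
position: [0.4837, 0.1193, 0.3527]
ee_rot: [0.619, 0.785, 0.001, 0.0]
ft_force: [0.7, -0.2, -0.3]
grip_width: 0.002
grasp_force: 0.0
```

Call:
apply_moves([
  {"x": -32, "y": 12, "z": 0, "ax": 0, "ay": 0, "az": 0, "gripper": 1},
  {"x": 0, "y": 0, "z": 35, "ax": 0, "ay": 0, "az": 0, "gripper": 1},
  {"x": 0, "y": 0, "z": 35, "ax": 0, "ay": 0, "az": 0, "gripper": 1},
  {"x": 0, "y": 0, "z": 0, "ax": 0, "ay": 0, "az": 0, "gripper": 1},
  {"x": 0, "y": 0, "z": 0, "ax": 0, "ay": 0, "az": 0, "gripper": 1},
])

```text
clock: 2.85
position: [0.5013, 0.0928, 0.2819]
ee_rot: [0.619, 0.785, -0.001, -0.001]
ft_force: [0.2, 1.1, 1.3]
grip_width: 0.002
grasp_force: 0.0
```

```bash
python3 -c "
from h import *
need([-48,10,100])
save(cam('side'),'side2')"
```

```text
t 2.85 tip con mm [-46.8  11.4 270.9] F con [0.5 1.  1.3] yaw tooly-con deg 0.2 tilt -1.0
tool shift mm [ -1.4  -0.7 170.9]
```

View pics/side2.png

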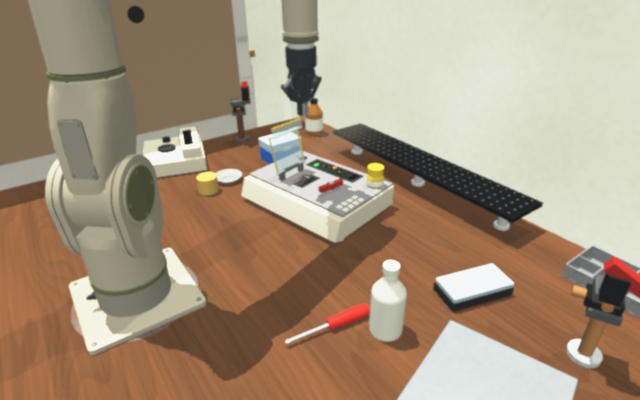

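Call:
apply_moves([
  {"x": -3, "y": 0, "z": 38, "ax": 0, "ay": 0, "az": 0, "gripper": 1},
  {"x": 0, "y": 0, "z": 38, "ax": 0, "ay": 0, "az": 0, "gripper": 1},
  {"x": 0, "y": 0, "z": 38, "ax": 0, "ay": 0, "az": 0, "gripper": 1},
  {"x": 0, "y": 0, "z": 38, "ax": 0, "ay": 0, "az": 0, "gripper": 1},
  {"x": 0, "y": 0, "z": 18, "ax": 0, "ay": 0, "az": 0, "gripper": 1},
])

```text
clock: 3.32
position: [0.5024, 0.0906, 0.1107]
ee_rot: [0.619, 0.785, -0.0, -0.0]
ft_force: [-0.6, -0.3, -0.5]
grip_width: -0.0
grasp_force: 0.0
```

Call:
apply_moves([
  {"x": 0, "y": 0, "z": 4, "ax": 0, "ay": 0, "az": 0, "gripper": 1},
  {"x": 0, "y": 0, "z": 4, "ax": 0, "ay": 0, "az": 0, "gripper": 1},
  {"x": 0, "y": 0, "z": 2, "ax": 0, "ay": 0, "az": 0, "gripper": 1},
  {"x": 0, "y": 0, "z": 0, "ax": 0, "ay": 0, "az": 0, "gripper": 1},
])

```text
clock: 3.65
position: [0.5041, 0.0905, 0.1041]
ee_rot: [0.62, 0.785, 0.001, 0.001]
ft_force: [0.1, -1.3, 0.1]
grip_width: 0.003
grasp_force: 0.0
```

```bash
python3 -c "
from h import *
st()"
```

```text
t 3.65 tip con mm [-44.5   8.6  93.1] F con [-0.2 -1.3  0.1] yaw tooly-con deg 0.1 tilt -1.0
```

Call:
apply_moves([
  {"x": 0, "y": 0, "z": 2, "ax": 0, "ay": 0, "az": 0, "gripper": 1},
  {"x": 0, "y": 0, "z": 0, "ax": 0, "ay": 0, "az": 0, "gripper": 1},
  {"x": 0, "y": 0, "z": 0, "ax": 0, "ay": 0, "az": 0, "gripper": 1},
])

```text
clock: 3.9
position: [0.5032, 0.0901, 0.1009]
ee_rot: [0.62, 0.784, 0.001, 0.0]
ft_force: [1.0, 0.6, -0.5]
grip_width: -0.003
grasp_force: 0.0
```

Call:
apply_moves([
  {"x": 0, "y": 0, "z": 2, "ax": 0, "ay": 0, "az": 0, "gripper": 1},
  {"x": 0, "y": 0, "z": 0, "ax": 0, "ay": 0, "az": 0, "gripper": 1},
  {"x": 0, "y": 0, "z": 0, "ax": 0, "ay": 0, "az": 0, "gripper": 1},
])

```text
clock: 4.15
position: [0.5041, 0.0902, 0.1002]
ee_rot: [0.62, 0.784, 0.001, 0.0]
ft_force: [-3.7, -0.3, 17.3]
grip_width: -0.002
grasp_force: 8.4
```

Call:
apply_moves([
  {"x": 0, "y": 4, "z": -0.5, "ax": 0, "ay": 0, "az": 0, "gripper": 1},
  {"x": 0, "y": 4, "z": 0, "ax": 0, "ay": 0, "az": 0, "gripper": 1},
  {"x": 0, "y": 4, "z": 0, "ax": 0, "ay": 0, "az": 0, "gripper": 1},
  {"x": 0, "y": 4, "z": 0, "ax": 0, "ay": 0, "az": 0, "gripper": 1},
  {"x": 0, "y": 4, "z": 0, "ax": 0, "ay": 0, "az": 0, "gripper": 1},
])

```text
clock: 4.57
position: [0.524, 0.0949, 0.1006]
ee_rot: [0.62, 0.784, 0.002, 0.001]
ft_force: [-0.3, 1.2, 10.7]
grip_width: 0.001
grasp_force: 4.9
```

```bash
cat >> h.py <<'E'
def lamps():
    c=cam('side'); im=c['color'][130:215,280:385]; hsv=cv2.cvtColor(im,cv2.COLOR_RGB2HSV); out={}
    for n,lo,hi in(('green',(45,120,130),(85,255,255)),('orange',(8,180,170),(22,255,255))):
        m=cv2.inRange(hsv,lo,hi); k,l,s,ce=cv2.connectedComponentsWithStats(m)
        for i in range(1,k):
            if s[i,4]>=4:
                u=ce[i]+[280,130]; print(n,s[i,4],u.round(1),(1e3*tocon(onz(c,*u,.08))).round(1))
E
python3 -c "
from h import *
st();lamps()"
```

```text
t 4.57 tip con mm [-24.2   8.4  89.6] F con [-0.   1.2 10.7] yaw tooly-con deg 0.1 tilt -1.0
green 19 [319.8 165.5] [61.1 48.4 80. ]
orange 6 [334.  167.5] [78.2  7.3 80. ]
```

Call:
apply_moves([
  {"x": 0, "y": 4, "z": 0.2, "ax": 0, "ay": 0, "az": 0, "gripper": 1},
  {"x": 0, "y": 3, "z": 0.3, "ax": 0, "ay": 0, "az": 0, "gripper": 1},
  {"x": 0, "y": 0, "z": 0, "ax": 0, "ay": 0, "az": 0, "gripper": 1},
])

```text
clock: 4.87
position: [0.5306, 0.0965, 0.0994]
ee_rot: [0.62, 0.784, 0.001, 0.001]
ft_force: [2.1, -0.3, 5.2]
grip_width: -0.001
grasp_force: 3.3
```

```bash
python3 -c "
from h import *
st();lamps()"
```

```text
t 4.87 tip con mm [-17.3   8.4  88.4] F con [ 2.  -0.7  5.2] yaw tooly-con deg 0.1 tilt -1.0
green 16 [321.  166.5] [58.3 41.3 80. ]
orange 6 [334.  167.5] [78.2  7.3 80. ]
```

Call:
apply_moves([
  {"x": 0, "y": 0, "z": -8, "ax": 0, "ay": 0, "az": 0, "gripper": 1},
  {"x": 0, "y": -15, "z": 0, "ax": 0, "ay": 0, "az": 0, "gripper": 1},
  {"x": 0, "y": -13, "z": 0, "ax": 0, "ay": 0, "az": 0, "gripper": 1},
  {"x": 0, "y": 0, "z": 5, "ax": 0, "ay": 0, "az": 0, "gripper": 1},
  {"x": 0, "y": 0, "z": 2.7, "ax": 0, "ay": 0, "az": 0, "gripper": 1},
])

```text
clock: 5.33
position: [0.5019, 0.0898, 0.0992]
ee_rot: [0.62, 0.784, 0.001, -0.0]
ft_force: [-9.2, -3.5, 36.2]
grip_width: -0.001
grasp_force: 18.8
```

Call:
apply_moves([
  {"x": 0, "y": 4, "z": 0, "ax": 0, "ay": 0, "az": 0, "gripper": 1},
  {"x": 0, "y": 4, "z": 0, "ax": 0, "ay": 0, "az": 0, "gripper": 1},
  {"x": 0, "y": 4, "z": 0, "ax": 0, "ay": 0, "az": 0, "gripper": 1},
  {"x": 0, "y": 4, "z": 0, "ax": 0, "ay": 0, "az": 0, "gripper": 1},
  {"x": 0, "y": 4, "z": 0, "ax": 0, "ay": 0, "az": 0, "gripper": 1},
])

```text
clock: 5.75
position: [0.524, 0.0949, 0.1005]
ee_rot: [0.62, 0.784, 0.002, 0.001]
ft_force: [-0.8, 0.5, 12.8]
grip_width: -0.001
grasp_force: 6.3
```

Call:
apply_moves([
  {"x": 0, "y": 4, "z": 0.3, "ax": 0, "ay": 0, "az": 0, "gripper": 1},
  {"x": 0, "y": 3, "z": 0, "ax": 0, "ay": 0, "az": 0, "gripper": 1},
  {"x": 0, "y": 0, "z": 0, "ax": 0, "ay": 0, "az": 0, "gripper": 1},
])

```text
clock: 6.0
position: [0.5305, 0.0965, 0.0993]
ee_rot: [0.62, 0.784, 0.001, 0.001]
ft_force: [2.3, 0.6, 7.7]
grip_width: -0.005
grasp_force: 4.1
```

```bash
python3 -c "
from h import *
st();lamps()"
```

```text
t 6.0 tip con mm [-17.5   8.4  88.3] F con [2.4 0.1 7.7] yaw tooly-con deg 0.1 tilt -1.0
green 20 [327.  168.5] [59.6 18.8 80. ]
orange 6 [334.  167.5] [78.2  7.3 80. ]
```

Call:
apply_moves([
  {"x": 0, "y": 0, "z": -8, "ax": 0, "ay": 0, "az": 0, "gripper": 1},
  {"x": 0, "y": -10, "z": 0, "ax": 0, "ay": 0, "az": 0, "gripper": 1},
  {"x": 0, "y": -12, "z": 0, "ax": 0, "ay": 0, "az": 0, "gripper": 1},
  {"x": 0, "y": 0, "z": 5, "ax": 0, "ay": 0, "az": 0, "gripper": 1},
  {"x": 0, "y": 0, "z": 2, "ax": 0, "ay": 0, "az": 0, "gripper": 1},
])

```text
clock: 6.47
position: [0.5077, 0.0909, 0.1002]
ee_rot: [0.62, 0.784, 0.001, 0.0]
ft_force: [-3.0, -1.4, 30.6]
grip_width: 0.003
grasp_force: 15.5
```

Call:
apply_moves([
  {"x": 0, "y": 4, "z": 0, "ax": 0, "ay": 0, "az": 0, "gripper": 1},
  {"x": 0, "y": 4, "z": 0, "ax": 0, "ay": 0, "az": 0, "gripper": 1},
  {"x": 0, "y": 4, "z": 0, "ax": 0, "ay": 0, "az": 0, "gripper": 1},
  {"x": 0, "y": 1, "z": 0, "ax": 0, "ay": 0, "az": 0, "gripper": 1},
  {"x": 0, "y": 0, "z": 0, "ax": 0, "ay": 0, "az": 0, "gripper": 1},
])

```text
clock: 6.88
position: [0.5219, 0.0944, 0.1007]
ee_rot: [0.62, 0.784, 0.002, 0.001]
ft_force: [0.9, -0.4, 12.5]
grip_width: 0.0
grasp_force: 6.1
```

```bash
python3 -c "
from h import *
st();lamps()"
```

```text
t 6.88 tip con mm [-26.3   8.3  89.7] F con [ 0.8 -0.6 12.5] yaw tooly-con deg 0.1 tilt -1.0
green 19 [329.9 169.6] [59.7  7.6 80. ]
orange 5 [334.2 167.4] [79.1  7.3 80. ]
```

Call:
apply_moves([
  {"x": 0, "y": 0, "z": -20, "ax": 0, "ay": 0, "az": 0, "gripper": 1},
  {"x": 0, "y": 0, "z": -40, "ax": 0, "ay": 0, "az": 0, "gripper": 1},
  {"x": 0, "y": 0, "z": -40, "ax": 0, "ay": 0, "az": 0, "gripper": 1},
  {"x": 0, "y": 0, "z": -40, "ax": 0, "ay": 0, "az": 0, "gripper": 1},
  {"x": 0, "y": 0, "z": -40, "ax": 0, "ay": 0, "az": 0, "gripper": 1},
])

```text
clock: 7.35
position: [0.5195, 0.0939, 0.2812]
ee_rot: [0.62, 0.784, -0.0, -0.0]
ft_force: [1.9, 0.1, -0.5]
grip_width: -0.003
grasp_force: 0.0
```

Call:
apply_moves([
  {"x": 0, "y": 0, "z": -10, "ax": 0, "ay": 0, "az": 0, "gripper": 1},
  {"x": 35, "y": -2, "z": 0, "ax": 0, "ay": 0, "az": 0, "gripper": 1},
  {"x": 35, "y": -2, "z": 0, "ax": 0, "ay": 0, "az": 0, "gripper": 1},
  {"x": 35, "y": -2, "z": 0, "ax": 0, "ay": 0, "az": 0, "gripper": 1},
  {"x": 35, "y": -2, "z": 0, "ax": 0, "ay": 0, "az": 0, "gripper": 1},
])

```text
clock: 7.77
position: [0.4791, 0.2301, 0.2892]
ee_rot: [0.62, 0.784, 0.0, -0.0]
ft_force: [0.6, 0.7, -0.0]
grip_width: 0.002
grasp_force: 0.0
```

Call:
apply_moves([
  {"x": 0, "y": 0, "z": 0, "ax": 0, "ay": 0, "az": 0, "gripper": 1},
  {"x": 0, "y": 0, "z": 0, "ax": 0, "ay": 0, "az": 0, "gripper": 1},
])

```text
clock: 7.93
position: [0.4788, 0.2307, 0.2887]
ee_rot: [0.619, 0.786, -0.0, -0.0]
ft_force: [-0.6, -1.3, -0.2]
grip_width: -0.001
grasp_force: 0.0
```

```bash
python3 - <<'E'
from h import *
need([-35,150,180])
c=cam('top'); im=c['color']
cv2.imwrite('pics/crop3.png',cv2.resize(im[120:250,205:365,::-1],None,fx=5,fy=5,interpolation=cv2.INTER_CUBIC)[:600])
h=cv2.cvtColor(im,cv2.COLOR_RGB2HSV)
for n,lo,hi in(('green',(45,120,100),(85,255,255)),('orange',(8,150,150),(22,255,255))):
    m=cv2.inRange(h,lo,hi)[120:200,205:365]; k,l,s,ce=cv2.connectedComponentsWithStats(m)
    for i in range(1,k):
        u=ce[i]+[205,120]
        if s[i,4]>=12: print(n,s[i,4],u.round(1),(1e3*tocon(onz(c,*u,.08))).round(1))
lamps()
E
```

```text
t 7.93 tip con mm [-37.2 150.9 277.7] F con [-0.9 -1.1 -0.2] yaw tooly-con deg 0.4 tilt -1.0
tool shift mm [-0.9  2.3 97.7]
green 28 [277.9 164.1] [55.3  5.3 80. ]
orange 19 [275.7 156.7] [78.   6.8 80. ]
green 18 [329.7 169.6] [59.2  7.9 80. ]
orange 5 [334.2 167.4] [79.1  7.3 80. ]
```

View pics/crop3.png

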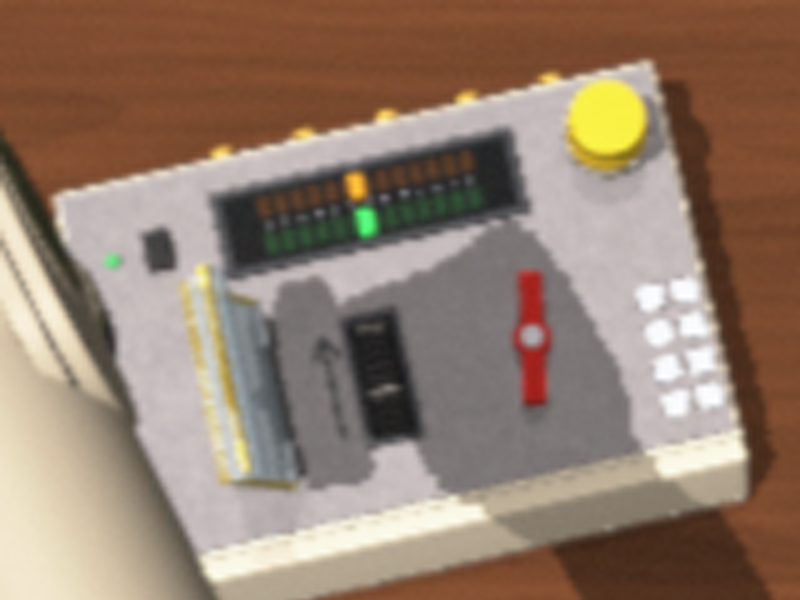

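Call:
apply_moves([
  {"x": 0, "y": 2, "z": 32, "ax": 0, "ay": 0, "az": 0, "gripper": 1},
  {"x": 0, "y": 0, "z": 32, "ax": 0, "ay": 0, "az": 0, "gripper": 1},
  {"x": 0, "y": 0, "z": 31, "ax": 0, "ay": 0, "az": 0, "gripper": 1},
  {"x": -15, "y": 0, "z": 0, "ax": 0, "ay": 0, "az": 0, "gripper": 1},
  {"x": -15, "y": 0, "z": 0, "ax": 0, "ay": 0, "az": 0, "gripper": 1},
])

```text
clock: 8.45
position: [0.4877, 0.1977, 0.1922]
ee_rot: [0.621, 0.784, -0.002, -0.0]
ft_force: [0.8, -0.5, 1.2]
grip_width: 0.003
grasp_force: 0.0
```

Call:
apply_moves([
  {"x": -7, "y": 0, "z": 0, "ax": 0, "ay": 0, "az": 0, "gripper": 1},
  {"x": -7, "y": 0, "z": 0, "ax": 0, "ay": 0, "az": 0, "gripper": 1},
  {"x": -7, "y": 0, "z": 0, "ax": 0, "ay": 0, "az": 0, "gripper": 1},
  {"x": -7, "y": 0, "z": 0, "ax": 0, "ay": 0, "az": 0, "gripper": 1},
  {"x": -7, "y": 0, "z": 0, "ax": 0, "ay": 0, "az": 0, "gripper": 1},
])

```text
clock: 8.87
position: [0.4967, 0.1652, 0.1947]
ee_rot: [0.62, 0.784, 0.001, 0.0]
ft_force: [0.2, 2.0, 0.3]
grip_width: 0.001
grasp_force: 0.7
```

```bash
python3 -c "
from h import *
st()"
```

```text
t 8.87 tip con mm [-34.8  83.  183.7] F con [0.6 1.9 0.3] yaw tooly-con deg 0.1 tilt -1.0
```

Call:
apply_moves([
  {"x": -6, "y": 0, "z": 0, "ax": 0, "ay": 0, "az": 0, "gripper": 1},
  {"x": -6, "y": 0, "z": 1, "ax": 0, "ay": 0, "az": 0, "gripper": 1},
  {"x": -6, "y": 0, "z": 1, "ax": 0, "ay": 0, "az": 0, "gripper": 1},
  {"x": -5, "y": 0, "z": 1, "ax": 0, "ay": 0, "az": 0, "gripper": 1},
  {"x": -5, "y": 0, "z": 2, "ax": 0, "ay": 0, "az": 0, "gripper": 1},
])

```text
clock: 9.28
position: [0.5028, 0.1376, 0.1892]
ee_rot: [0.62, 0.784, 0.0, -0.0]
ft_force: [0.0, -0.0, 1.6]
grip_width: -0.002
grasp_force: 0.6
```

Call:
apply_moves([
  {"x": -5, "y": 0, "z": 2, "ax": 0, "ay": 0, "az": 0, "gripper": 1},
  {"x": -5, "y": 0, "z": 2, "ax": 0, "ay": 0, "az": 0, "gripper": 1},
  {"x": -4, "y": 0, "z": 2, "ax": 0, "ay": 0, "az": 0, "gripper": 1},
  {"x": -4, "y": 0, "z": 3, "ax": 0, "ay": 0, "az": 0, "gripper": 1},
  {"x": -4, "y": 0, "z": 3, "ax": 0, "ay": 0, "az": 0, "gripper": 1},
])

```text
clock: 9.7
position: [0.5079, 0.1163, 0.177]
ee_rot: [0.62, 0.784, -0.0, 0.0]
ft_force: [-0.5, -0.3, 1.1]
grip_width: 0.004
grasp_force: 0.5
```

Call:
apply_moves([
  {"x": -4, "y": 0, "z": 3, "ax": 0, "ay": 0, "az": 0, "gripper": 1},
  {"x": -4, "y": 0, "z": 4, "ax": 0, "ay": 0, "az": 0, "gripper": 1},
  {"x": -3, "y": 0, "z": 4, "ax": 0, "ay": 0, "az": 0, "gripper": 1},
  {"x": -3, "y": 0, "z": 4, "ax": 0, "ay": 0, "az": 0, "gripper": 1},
  {"x": -3, "y": 0, "z": 4, "ax": 0, "ay": 0, "az": 0, "gripper": 1},
])

```text
clock: 10.12
position: [0.5118, 0.0998, 0.1579]
ee_rot: [0.62, 0.784, -0.0, 0.0]
ft_force: [-0.5, -0.3, 0.9]
grip_width: 0.001
grasp_force: 0.4
```

```bash
python3 -c "
from h import *
st()"
```

```text
t 10.12 tip con mm [-35.   15.9 146.9] F con [-0.6 -0.2  0.9] yaw tooly-con deg 0.1 tilt -1.0
```

Tracking well; continue down to shut.

Call:
apply_moves([
  {"x": -3, "y": 0, "z": 4, "ax": 0, "ay": 0, "az": 0, "gripper": 1},
  {"x": -3, "y": 0, "z": 4, "ax": 0, "ay": 0, "az": 0, "gripper": 1},
  {"x": -2, "y": 0, "z": 5, "ax": 0, "ay": 0, "az": 0, "gripper": 1},
  {"x": -2, "y": 0, "z": 4, "ax": 0, "ay": 0, "az": 0, "gripper": 1},
  {"x": -1, "y": 0, "z": 4, "ax": 0, "ay": 0, "az": 0, "gripper": 1},
])

```text
clock: 10.53
position: [0.5143, 0.0891, 0.1368]
ee_rot: [0.62, 0.784, -0.0, 0.0]
ft_force: [-0.9, -0.7, 1.2]
grip_width: 0.005
grasp_force: 0.4
```

Call:
apply_moves([
  {"x": -1, "y": 0, "z": 4, "ax": 0, "ay": 0, "az": 0, "gripper": 1},
  {"x": 0, "y": 0, "z": 4, "ax": 0, "ay": 0, "az": 0, "gripper": 1},
  {"x": 0, "y": 0, "z": 4, "ax": 0, "ay": 0, "az": 0, "gripper": 1},
  {"x": 0, "y": 0, "z": 4, "ax": 0, "ay": 0, "az": 0, "gripper": 1},
  {"x": 0, "y": 0, "z": 4, "ax": 0, "ay": 0, "az": 0, "gripper": 1},
])

```text
clock: 10.95
position: [0.5145, 0.0886, 0.1169]
ee_rot: [0.62, 0.784, 0.0, 0.0]
ft_force: [-0.0, -0.7, 1.7]
grip_width: -0.002
grasp_force: 0.4
```

Call:
apply_moves([
  {"x": 0, "y": 0, "z": 2, "ax": 0, "ay": 0, "az": 0, "gripper": 1},
  {"x": 0, "y": 0, "z": 2, "ax": 0, "ay": 0, "az": 0, "gripper": 1},
  {"x": 0, "y": 0, "z": 0, "ax": 0, "ay": 0, "az": 0, "gripper": 1},
])

```text
clock: 11.2
position: [0.5144, 0.0885, 0.1132]
ee_rot: [0.62, 0.784, -0.0, -0.0]
ft_force: [-0.3, 0.5, -0.3]
grip_width: -0.001
grasp_force: 0.0
```

```bash
python3 -c "
from h import *
st()"
```

```text
t 11.2 tip con mm [-35.    4.3 102.2] F con [-0.2  0.6 -0.3] yaw tooly-con deg 0.1 tilt -1.0
```

Call:
apply_moves([
  {"x": 0, "y": 0, "z": 1, "ax": 0, "ay": 0, "az": 0, "gripper": 1},
  {"x": 0, "y": 0, "z": 1, "ax": 0, "ay": 0, "az": 0, "gripper": 1},
  {"x": 0, "y": 0, "z": 0, "ax": 0, "ay": 0, "az": 0, "gripper": 1},
  {"x": 0, "y": 0, "z": 0, "ax": 0, "ay": 0, "az": 0, "gripper": 1},
])

```text
clock: 11.53
position: [0.5146, 0.0886, 0.1129]
ee_rot: [0.62, 0.784, 0.001, -0.0]
ft_force: [-8.9, -2.3, 21.9]
grip_width: 0.0
grasp_force: 10.7
```

Call:
apply_moves([
  {"x": 0, "y": 0, "z": -10, "ax": 0, "ay": 0, "az": 0, "gripper": 1},
  {"x": 0, "y": 0, "z": -22, "ax": 0, "ay": 0, "az": 0, "gripper": 1},
  {"x": -20, "y": 12, "z": 0, "ax": 0, "ay": 0, "az": 0, "gripper": 1},
  {"x": -20, "y": 12, "z": 0, "ax": 0, "ay": 0, "az": 0, "gripper": 1},
  {"x": -14, "y": 11, "z": 0, "ax": 0, "ay": 0, "az": 0, "gripper": 1},
])

```text
clock: 11.95
position: [0.562, 0.0429, 0.144]
ee_rot: [0.62, 0.784, 0.001, 0.0]
ft_force: [-0.3, -0.4, 0.6]
grip_width: -0.005
grasp_force: 0.0
```

Call:
apply_moves([
  {"x": 0, "y": 0, "z": 0, "ax": 0, "ay": 0, "az": 0, "gripper": 1},
  {"x": 0, "y": 0, "z": 0, "ax": 0, "ay": 0, "az": 0, "gripper": 1},
])

```text
clock: 12.12
position: [0.5611, 0.0434, 0.1432]
ee_rot: [0.621, 0.784, -0.0, 0.0]
ft_force: [-0.2, 0.1, -0.2]
grip_width: -0.004
grasp_force: 0.0
```

```bash
python3 - <<'E'
from h import *
need([0,-50,90]); lamps()
s=cam('side')
cv2.imwrite('pics/crop4.png',cv2.resize(s['color'][110:245,230:400,::-1],None,fx=4.4,fy=4.4,interpolation=cv2.INTER_CUBIC)[:600])
E
```

```text
t 12.12 tip con mm [  0.2 -50.3 132.2] F con [-0.2  0.2 -0.2] yaw tooly-con deg 0.0 tilt -1.0
tool shift mm [ 0.3 -0.1 42.2]
green 9 [330.6 168.9] [64.5  9.1 80. ]
```

View pics/crop4.png

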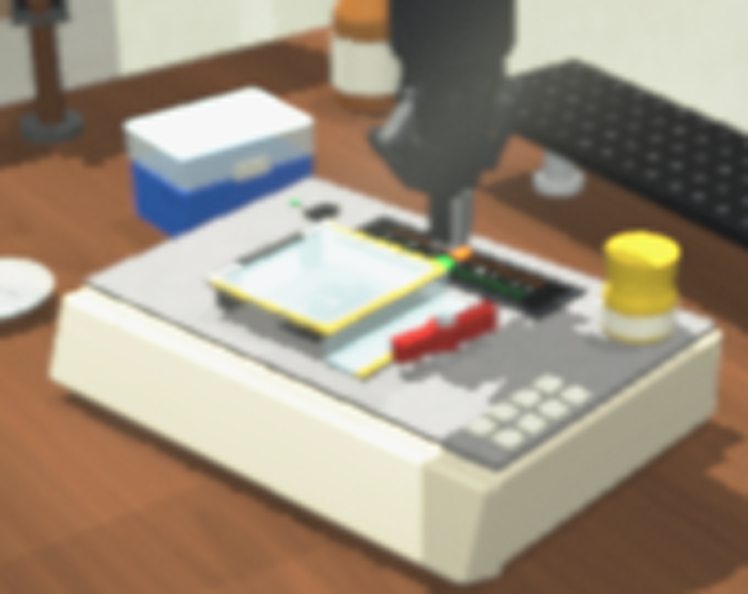

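Call:
apply_moves([
  {"x": 0, "y": 0, "z": 15, "ax": 0, "ay": 0, "az": 0, "gripper": 1},
  {"x": 0, "y": 0, "z": 15, "ax": 0, "ay": 0, "az": 0, "gripper": 1},
  {"x": 0, "y": 0, "z": 8, "ax": 0, "ay": 0, "az": 0, "gripper": 1},
  {"x": 0, "y": 0, "z": 3, "ax": 0, "ay": 0, "az": 0, "gripper": 1},
  {"x": 0, "y": 0, "z": 0, "ax": 0, "ay": 0, "az": 0, "gripper": 1},
])

```text
clock: 12.63
position: [0.5603, 0.0446, 0.1018]
ee_rot: [0.62, 0.785, -0.0, -0.0]
ft_force: [-0.8, -0.3, 0.4]
grip_width: 0.001
grasp_force: 0.0
```

Call:
apply_moves([
  {"x": -5, "y": 0, "z": 0, "ax": 0, "ay": 0, "az": 0, "gripper": 1},
  {"x": -5, "y": 0, "z": 0, "ax": 0, "ay": 0, "az": 0, "gripper": 1},
  {"x": -5, "y": 0, "z": 0, "ax": 0, "ay": 0, "az": 0, "gripper": 1},
  {"x": -5, "y": 0, "z": 0, "ax": 0, "ay": 0, "az": 0, "gripper": 1},
  {"x": -5, "y": 0, "z": 0, "ax": 0, "ay": 0, "az": 0, "gripper": 1},
])

```text
clock: 13.05
position: [0.567, 0.0193, 0.1026]
ee_rot: [0.62, 0.784, 0.0, -0.0]
ft_force: [-1.0, 2.8, 1.0]
grip_width: -0.004
grasp_force: 1.1
```

Call:
apply_moves([
  {"x": -5, "y": -1, "z": 0, "ax": 0, "ay": 0, "az": 0, "gripper": 1},
  {"x": -5, "y": -1, "z": 0, "ax": 0, "ay": 0, "az": 0, "gripper": 1},
  {"x": -5, "y": -2, "z": 0, "ax": 0, "ay": 0, "az": 0, "gripper": 1},
  {"x": -4, "y": -2, "z": 0, "ax": 0, "ay": 0, "az": 0, "gripper": 1},
  {"x": -4, "y": -3, "z": 0, "ax": 0, "ay": 0, "az": 0, "gripper": 1},
])

```text
clock: 13.47
position: [0.5633, -0.0054, 0.1024]
ee_rot: [0.62, 0.784, 0.0, 0.0]
ft_force: [0.9, 1.7, 1.4]
grip_width: -0.001
grasp_force: 0.8
```

```bash
python3 -c "
from h import *
st()"
```

```text
t 13.47 tip con mm [ -8.8 -98.3  91.4] F con [1.3 1.5 1.4] yaw tooly-con deg 0.1 tilt -1.0
```

Now pull toward -x until the stop.

Call:
apply_moves([
  {"x": -1, "y": -3, "z": 0, "ax": 0, "ay": 0, "az": 0, "gripper": 1},
  {"x": 0, "y": -3, "z": 0, "ax": 0, "ay": 0, "az": 0, "gripper": 1},
  {"x": 0, "y": -1, "z": 0, "ax": 0, "ay": 0, "az": 0, "gripper": 1},
  {"x": 0, "y": 0, "z": 0, "ax": 0, "ay": 0, "az": 0, "gripper": 1},
])

```text
clock: 13.8
position: [0.5574, -0.0079, 0.1028]
ee_rot: [0.621, 0.784, 0.001, 0.001]
ft_force: [4.5, -1.3, 0.1]
grip_width: -0.002
grasp_force: 2.0
```

Call:
apply_moves([
  {"x": 0, "y": -1, "z": 0, "ax": 0, "ay": 0, "az": 0, "gripper": 1},
  {"x": 0, "y": -1, "z": 0, "ax": 0, "ay": 0, "az": 0, "gripper": 1},
  {"x": 0, "y": 0, "z": 0, "ax": 0, "ay": 0, "az": 0, "gripper": 1},
])

```text
clock: 14.05
position: [0.5568, -0.0079, 0.1032]
ee_rot: [0.62, 0.784, 0.002, 0.002]
ft_force: [10.6, -0.7, -2.9]
grip_width: -0.003
grasp_force: 4.2
```

```bash
python3 -c "
from h import *
st()"
```

```text
t 14.05 tip con mm [-15.6 -99.2  92.2] F con [10.2 -3.1 -2.9] yaw tooly-con deg 0.1 tilt -1.0
```

Call:
apply_moves([
  {"x": 0, "y": 6, "z": 0, "ax": 0, "ay": 0, "az": 0, "gripper": 1},
  {"x": 0, "y": 0, "z": -20, "ax": 0, "ay": 0, "az": 0, "gripper": 1},
  {"x": 0, "y": 0, "z": -40, "ax": 0, "ay": 0, "az": 0, "gripper": 1},
  {"x": 0, "y": 0, "z": -40, "ax": 0, "ay": 0, "az": 0, "gripper": 1},
  {"x": 0, "y": 0, "z": -40, "ax": 0, "ay": 0, "az": 0, "gripper": 1},
])

```text
clock: 14.47
position: [0.5596, -0.0067, 0.2435]
ee_rot: [0.621, 0.784, -0.001, -0.001]
ft_force: [1.3, 0.3, 0.2]
grip_width: 0.005
grasp_force: 0.0
```

Call:
apply_moves([
  {"x": -40, "y": 0, "z": 0, "ax": 0, "ay": 0, "az": 0, "gripper": 1},
  {"x": -40, "y": 0, "z": 0, "ax": 0, "ay": 0, "az": 0, "gripper": 1},
  {"x": -40, "y": 0, "z": 0, "ax": 0, "ay": 0, "az": 0, "gripper": 1},
  {"x": -40, "y": 0, "z": 0, "ax": 0, "ay": 0, "az": 0, "gripper": 1},
  {"x": -40, "y": 0, "z": 0, "ax": 0, "ay": 0, "az": 0, "gripper": 1},
])

```text
clock: 14.88
position: [0.6065, -0.2024, 0.242]
ee_rot: [0.62, 0.785, -0.0, -0.001]
ft_force: [0.6, -0.0, -0.1]
grip_width: 0.005
grasp_force: 0.0
```

Call:
apply_moves([
  {"x": 0, "y": 0, "z": 0, "ax": 0, "ay": 0, "az": 0, "gripper": 1},
  {"x": 0, "y": 0, "z": 0, "ax": 0, "ay": 0, "az": 0, "gripper": 1},
  {"x": 0, "y": 0, "z": 0, "ax": 0, "ay": 0, "az": 0, "gripper": 1},
])

```text
clock: 15.13
position: [0.6063, -0.2006, 0.2416]
ee_rot: [0.62, 0.784, -0.0, -0.001]
ft_force: [-0.5, -0.3, -0.4]
grip_width: 0.001
grasp_force: 0.0
```

```bash
python3 - <<'E'
from h import *
st()
c=cam('top'); im=c['color']
cv2.imwrite('pics/crop5.png',cv2.resize(im[120:250,205:365,::-1],None,fx=5,fy=5,interpolation=cv2.INTER_CUBIC)[:600])
E
```

```text
t 15.13 tip con mm [ -11.6 -298.1  230.6] F con [-0.6 -0.2 -0.4] yaw tooly-con deg 0.1 tilt -1.0
```

View pics/crop5.png

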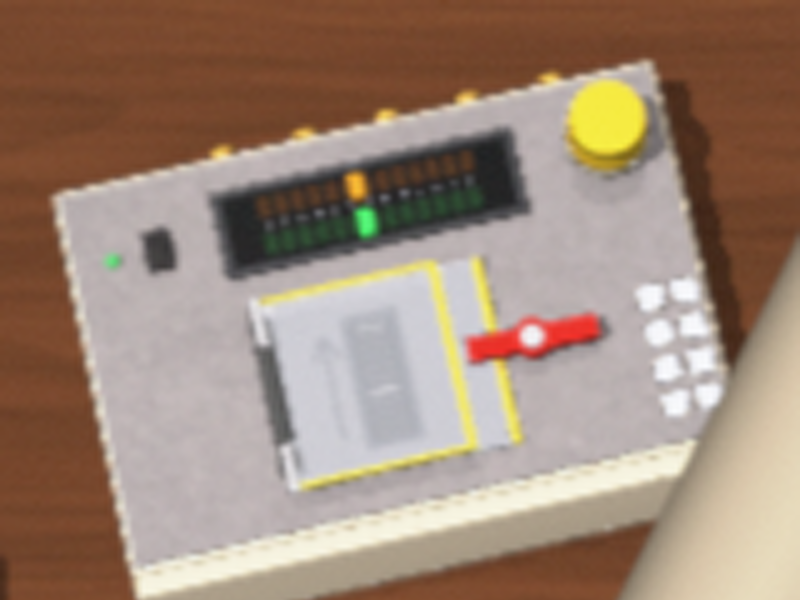

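The green lamp at (366,222) is level with the orange one at (356,186). The guard is shut and the red turnbutton, (468,348) to (605,326), lies square across its foot.

```bash
python3 -c "
from workcell import *
print(hand_in())"
```

```text
the job is handed in; nothing more can be done
None
```

The job is handed in at about 15 s on the robot's clock: the final picture shows the green lamp level with the orange one, the guard shut, and the turnbutton square across its foot; `hand_in()` returned no verdict.

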